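Pack spacer plates into a test-cell clamp and hold it closed

ROBOT

A 6-joint arm with a two-finger parallel gripper is mounted at the origin on the work surface. World frame = base frame: x ahead of the robot, y to its left, z up, the work surface at z = 0. Lengths are in m, angles in rad, forces in N, time in s.
With the tool pointing down it reaches from about 0.4 to 0.925 m from the base axis. Payload 3.4 kg.
Tool frame: the origin (TCP) lies midway between the tips of the shut fingers; the grasp point (between the pads) lies 19 mm behind it; z points along the fingers, y is the line along which they close (so a half turn about z gives the same grasp; the last joint's range is limited). The gripper opens to 85 mm and grips with 20 to 120 N. Pads are 22 mm wide; open, the fingers measure 114 mm over their backs; the gripper's body (76 mm by 85 mm) begins 54 mm behind the grasp point. The pads swing forward as they close: fully open they stand 13 mm farther back than shut.
Start: joints at [1.036, 0.307, 1.506, -0, 1.328, -0.073], TCP at [0.256, 0.515, 0.231] pointing down, gripper open.
Joint ranges: [-3.12, 3.12], [-1.05, 2.28], [0.14, 2.33], [-1.42, 4.57], [0.1, 2.73], [-2.68, 2.68]. Speed limits (rad/s): [2.57, 2.57, 3.14, 3.14, 3.14, 3.14].

INTERFACE

Orientations are given as a unit quaternion [x, y, z, w].
In Python, from rig import sensors, cams, robot gives the robot as it stands.
- The arm moves only by the tool play_rows, never from a script. Its argument "series" is one flat list of numbers, 5 for each row, row after row: the shift along the tool's x, y, z in mm, then the turn about the tool's z in rad, then the closure, from -1 (fully open) to 1 (shut), so that 0 is half open. A call has 1 to 5 rows; each row shifts and turns the commanded pose from where the row before left it, along the tool's axes as they then stand; what a row does not reach is not made up. A row lasts 1/8 s, in which the tool goes at most 62.5 mm and 10.7 degrees, less where a joint would pass 70% of its speed; a pose out of reach is approached as far as the arm can. A call with a gripper value outside its range is refused whole. The fingers move at their own pace and stop on an object; "grip_force" is the grip in N (left out, the last holds). Time passes only in rows, so rows that do not move let the fingers close. It gives the time, the measured TCP pose, the force, the opening and the grip force at its end, in the units of the state.
- sensors.get_state(): the state, without advancing time (a new reading comes with each control period).
- cams.snapshot(name): name is "scene" or "side" or "wrist"; returns a dict with "pixels" (384x512x3 uint8, red, green, blue), "fx", "fy", "cx", "cy" (pixels), "dist" ([k1, k2, p1, p2, k3] as OpenCV has them; the pictures are not rectified), "view" (4x4, takes a point from world to camera coordinates). Camera axes: x right, y up, looking along -z (the intrinsics and any distortion apply to the point x, -y, -z); pixel columns grow to the right and rows downward; lengths in m; the calibration is good to about 2 mm. A picture is of the moment at which its call begins. There is no depth.
- robot.job_done(): hands the job in; it is judged then, once.
The state is a dict: "t": time; "joint_positions": joint angles; "joint_vel": joint speeds; "joint_torque": joint torques, N m; "eef_pos": TCP position; "tcp_rot": TCP orientation; "wrist_force": force on the tool from outside, world axes, zero at the start; "wrist_torque": the same for the moment, N m; "grip_width": opening from 0.0 (shut) to 1.0 (fully open); "gripper_force": force on a finger pad.
Only numpy, scipy, OpenCV 4.12 (cv2) and the standard library are available. Lean on these libraries where they do the work, as an engineer would, in place of code of your own. Each camera call takes 0.05 s, during which the arm holds its last target. There are 200 camera calls.

TASK

Fill the gap in the cell clamp with white spacer plates from the rack, standing them upright on the clamp's base between the cell and the sprung pad, adding plates until pushing the clamp's handle towards the cell makes the pad bear firmly on the stack (its springs give by about a centimetre) instead of running out of travel. Finish while holding the handle pushed in, with the stack clamped: the program ends with the robot still pushing, because the clamp springs open when let go. Leave spare plates in the rack, and the glassware and other things where they are.

Things in the scene. Friction and masses are not known exactly. Their poses are not given: they have to be found in the camera images.
- clamp: Fixed cell clamp: aluminium base 130 (x) x 230 (y) x 12 mm high; along its y axis (x = 0) stand the cell to -y, the sprung pad and black handle to +y. Plates stand in the gap on the base's top (12 mm above the bench), long side along the clamp's x, between 25 mm high side guides with inner faces at x = -53 and +53 mm. Origin: on the bench, middle of the clamp; z up.
- cell: Grey test cell with a round window, the fixed side of the gap: 90 mm wide, 28 mm thick, top 61 mm above the bench. Its place along the clamp varies from run to run (open gap to the pad 24 to 46 mm) but it does not move when pushed. Origin: centre of its clamping face, 37 mm above the bench; axes as the clamp's, +y points to the pad.
- pad: Steel pressure pad, 80 mm wide, 36 mm high, top 55 mm above the bench, on two springs on the carriage: moves with it until it meets something, then gives 1 mm for each 0.6 N. Origin: centre of its pressing face, which looks to the clamp's -y; 75 mm to -y of the carriage's origin with the springs relaxed, less as they give. Axes as the clamp's.
- carriage: Slide with an upright black handle. Pushed to the clamp's -y it travels at most 32 mm to a stop; a weak spring (1 to 2.5 N) returns it. Block 80 x 40 mm (x, y), top 48 mm above the bench; handle over its middle 45 mm wide (x), 12 mm thick (y), top 102 mm above the bench. Origin: under the handle, 12 mm above the bench. Push its outer (+y) face with closed fingertips, or pinch it.
- rack: Grey fixed rack, 120 (x) x 160 (y) mm, with three slots along its x at y = -60, 0 and +60 mm, each holding one spacer plate upright; slot floor 8 mm, ribs up to 22 mm above the bench. Origin: on the bench under its middle; z up.
- plate_a: White plastic spacer plate, 100 mm long (x), 12 mm thick (y), 50 mm tall, upright in a rack slot; a grip tab 24 mm long, 12 mm thick rises 34 mm above its upper edge, centred 34 mm to the plate's -x side of the middle. About 0.12 kg. Origin: centre of the underside. Any plate may be used, in any order; turned alike, their tabs stand clear of each other in a stack.
- plate_b: White plastic spacer plate, 100 mm long (x), 12 mm thick (y), 50 mm tall, upright in a rack slot; a grip tab 24 mm long, 12 mm thick rises 34 mm above its upper edge, centred over the middle. About 0.12 kg. Origin: centre of the underside. Any plate may be used, in any order; turned alike, their tabs stand clear of each other in a stack.
- plate_c: White plastic spacer plate, 100 mm long (x), 12 mm thick (y), 50 mm tall, upright in a rack slot; a grip tab 24 mm long, 12 mm thick rises 34 mm above its upper edge, centred 34 mm to the plate's +x side of the middle. About 0.12 kg. Origin: centre of the underside. Any plate may be used, in any order; turned alike, their tabs stand clear of each other in a stack.
- beaker: Bystander, not to be disturbed: glass beaker, 52 mm across, 60 mm tall; origin at the centre of its underside.
- reagent: Bystander, not to be disturbed: amber reagent bottle, 60 mm across, 130 mm tall; origin at the centre of its underside.
- gasket: Bystander, not to be disturbed: black rubber ring, 48 mm across, 8 mm high; origin at the centre of its underside.
- jar: Bystander, not to be disturbed: clear jar, 52 mm across, 60 mm tall; origin at the centre of its underside.
- spatula: Bystander, not to be disturbed: steel spatula, 160 mm long, lying flat; origin under its middle.
- calculator: Bystander, not to be disturbed: grey desk calculator, 150 x 100 x 14 mm; origin at the centre of its underside.
Things that resemble listed ones, but are neither listed nor needed, are in the scene too. Leave any pink look-alike of the plate_a alone. Leave any red look-alike of the plate_b alone.

How it is judged:
By the outcome, as a careful person would: the job done as asked, in the order asked, and still so for the second after the job is handed in, while the arm keeps its last pose, push and grip.
It also fails if it takes over 64 s, if anything falls off the work surface, if the arm or the gripper's body presses on something with over 40 N, if the wrist force passes 120 N, or if a joint passes its speed limit or range.

## Working session

There is one attempt and no reset: what is moved stays moved. The work goes in short steps, Python scripts to look and compute and a tool call to move; the robot and the scene stay as the last step left them, time stands still between calls to the robot, and variables do not carry over. Pictures are saved under pics/ and viewed, at most 10 in all, crops included, and the job is handed in when it is done.

Besides the shell and the picture viewer there is one more tool, called after "Emit:" as name(argument=value, ...), one argument or row to a line, values as JSON. play_rows: Moves the arm, as the interface text tells. Its arguments: {"type":"object","properties":{"series":{"type":"array","items":{"type":"number"}},"grip_force":{"type":"number"}},"required":["series"]}

```bash
ls; mkdir -p pics
cat > h.py <<'E'
import numpy as np, cv2
from rig import sensors, cams, robot
def snap(n,f=None):
    s=cams.snapshot(n)
    if f: cv2.imwrite('pics/'+f,cv2.cvtColor(s['pixels'],cv2.COLOR_RGB2BGR))
    return s
def ray(s,uv):
    K=np.array([[s['fx'],0,s['cx']],[0,s['fy'],s['cy']],[0,0,1.]])
    p=cv2.undistortPoints(np.array([[uv]],float),K,np.array(s['dist'],float))[0,0]
    V=np.array(s['view']);R=V[:3,:3]
    d=R.T@np.array([p[0],-p[1],-1.]);o=-R.T@V[:3,3]
    return o,d
def onz(s,uv,z):
    o,d=ray(s,uv);return o+d*(z-o[2])/d[2]
def proj(s,P):
    V=np.array(s['view']);c=(V[:3,:3]@np.array(P,float).T).T+V[:3,3]
    c=c*[1,-1,-1]
    K=np.array([[s['fx'],0,s['cx']],[0,s['fy'],s['cy']],[0,0,1.]])
    return cv2.projectPoints(c.reshape(-1,1,3),np.zeros(3),np.zeros(3),K,np.array(s['dist'],float))[0][:,0]
E
python3 - <<'E'
from h import *
a=snap('scene','s0.png');b=snap('side','d0.png')
im=np.hstack([a['pixels'],b['pixels']])
for s in(a,b):
    V=np.array(s['view']);print(s['fx'],-V[:3,:3].T@V[:3,3],s['dist'])
st=sensors.get_state();print(st['t'],st['eef_pos'],st['tcp_rot'],st['wrist_force'])
E
```

```text
pics
461.8322661641484 [ 1.16719472 -0.3675659   1.24986408] [0.02421482 0.         0.         0.         0.        ]
445.7659513184375 [ 0.21602604 -0.67902391  0.92368881] [-0.08357154  0.          0.          0.          0.        ]
0.1 [0.25587063 0.51421012 0.23046172] [ 2.28834012e-01  9.73464992e-01 -9.04554995e-04 -2.93019250e-04] [ 0.33409628  0.0133917  -0.53253349]
```

View pics/s0.png

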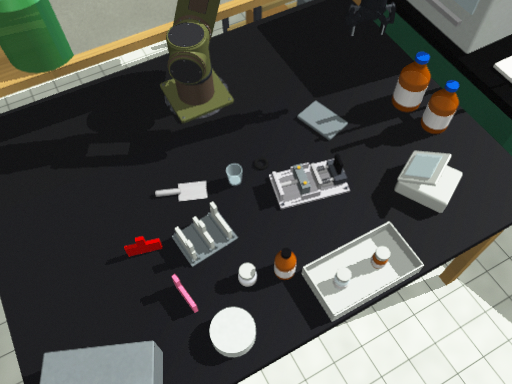

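View pics/d0.png

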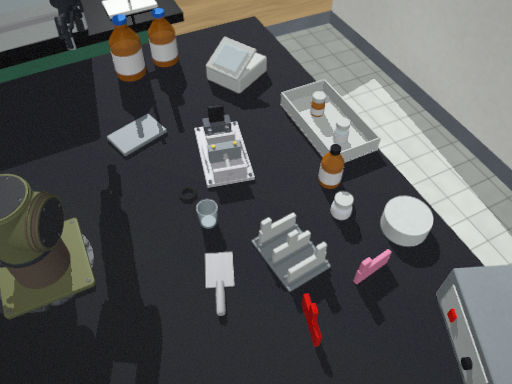

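The rack with three white plates is at (205,234) in the scene view and (290,248) in the side view. The clamp is at (310,182) and (223,153), with its black handle at (338,165) and (216,115). Look-alikes are the red plate at (143,246) and the pink one at (185,292), both lying flat outside the rack. Next is a close crop of rack and clamp.

Run:
```python
import cv2,numpy as np
a=cv2.imread('pics/s0.png');b=cv2.imread('pics/d0.png')
def c(i,x,y):return cv2.resize(i[y:y+75,x:x+100],(400,300),interpolation=cv2.INTER_CUBIC)
cv2.imwrite('pics/c0.png',np.vstack([np.hstack([c(a,155,195),c(a,260,143)]),np.hstack([c(b,240,210),c(b,175,95)])]))
```

```text
(no output)
```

View pics/c0.png

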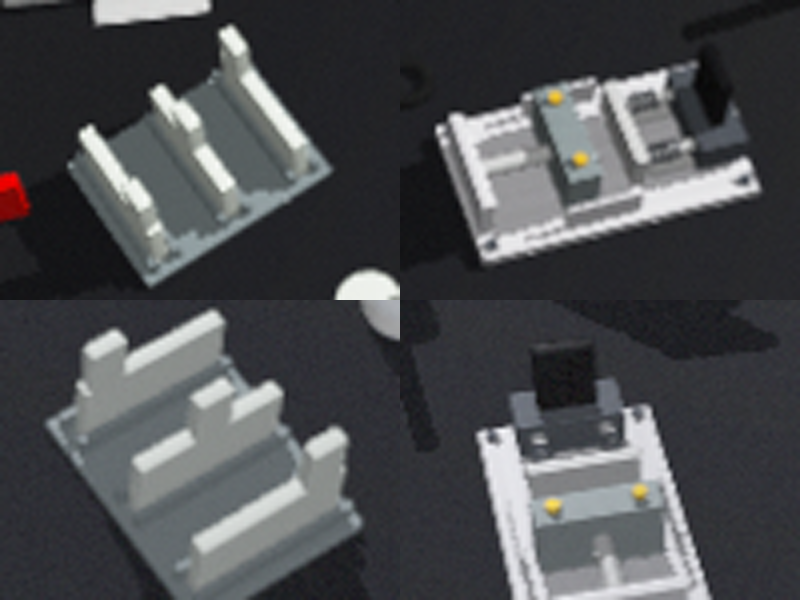

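Run:
```python
from h import *
a=snap('scene');b=snap('side')
S=lambda x,y:onz(a,(155+x/4,195+y/4),.008)
C=lambda x,y:onz(a,(260+(x-400)/4,143+y/4),.012)
D=lambda x,y:onz(b,(175+(x-400)/4,95+(y-300)/4),.012)
R=[S(68,170),S(150,285),S(332,170),S(220,70)]
np.set_printoptions(precision=4,suppress=True)
print('rack',*R,np.mean(R,0)); print([np.linalg.norm(R[i]-R[(i+1)%4]) for i in range(4)])
e=R[2]-R[1];print('rack long dir',np.degrees(np.arctan2(e[1],e[0])),'short',np.degrees(np.arctan2(*(R[0]-R[1])[1::-1])))
P=[C(437,125),C(482,262),C(760,187)];Q=[D(478,432),D(650,405)]
print('clamp',*P,'side',*Q,'center',(P[0]+P[2])/2);e=P[2]-P[1];print(np.linalg.norm(e),np.degrees(np.arctan2(e[1],e[0])),np.linalg.norm(P[0]-P[1]))
# red/bystander
for n,(u,v),z in [('handle top',(260+310/4,143+50/4),.102),('beaker',(234,182),0),('gasket',(260,164),.0),('jar',(247,283),0),('reagent',(285,277),0)]:print(n,onz(a,(u,v),z))
h=onz(b,(175+163/4,95+45/4),.102);print('handle side',h)
```

```text
rack [ 0.5018 -0.3102  0.008 ] [ 0.6155 -0.2954  0.008 ] [ 0.5978 -0.1384  0.008 ] [ 0.4799 -0.1742  0.008 ] [ 0.5488 -0.2295  0.008 ]
[np.float64(0.11462962080897032), np.float64(0.1579642231513944), np.float64(0.12314564279689195), np.float64(0.1378212566598119)]
rack long dir 96.44102176287849 short -172.54414577302018
clamp [0.4477 0.0536 0.012 ] [0.5753 0.0213 0.012 ] [0.6233 0.2472 0.012 ] side [0.4939 0.2736 0.012 ] [0.6217 0.2449 0.012 ] center [0.5355 0.1504 0.012 ]
0.230971319874957 78.02499868466256 0.13162191414607244
handle top [0.5418 0.2396 0.102 ]
beaker [ 0.4116 -0.0564  0.    ]
gasket [0.3904 0.051  0.    ]
jar [ 0.7341 -0.1809  0.    ]
reagent [ 0.7712 -0.0773  0.    ]
handle side [0.5527 0.2371 0.102 ]
```

Emit:
play_rows(
  series=[0, 0, -30, -0.127, -1, 0, 0, -30, -0.127, -1, -40, -35, 0, 0, -1, -40, -35, 0, 0, -1, -40, -35, 0, 0, -1],
)

```text
t: 0.82
eef_pos: [0.3526, 0.3861, 0.2912]
tcp_rot: [0.103, 0.995, -0.0, 0.0]
wrist_force: [0.4, -0.1, -1.0]
grip_width: 0.997
gripper_force: 0.0
```

Emit:
play_rows(
  series=[-45, -40, 0, 0, -1, -45, -40, 0, 0, -1, -45, -40, 0, 0, -1, -45, -40, 0, 0, -1, -44, -34, 0, 0, -1],
)

```text
t: 1.45
eef_pos: [0.5319, 0.1493, 0.2913]
tcp_rot: [0.104, 0.995, 0.0, -0.0]
wrist_force: [1.1, 0.4, 0.5]
grip_width: 1.003
gripper_force: 0.0
```

Emit:
play_rows(
  series=[0, 0, 0, 0, -1, 0, 0, 0, 0, -1],
)

```text
t: 1.7
eef_pos: [0.5306, 0.1512, 0.2908]
tcp_rot: [0.104, 0.995, 0.0, -0.001]
wrist_force: [0.4, -0.2, -0.0]
grip_width: 1.0
gripper_force: 0.0
```

Run:
```python
from h import *
a=snap('wrist','w0.png');V=np.array(a['view']);print(-V[:3,:3].T@V[:3,3],V[:3,:3]);print(sensors.get_state()['t'])
```

```text
[0.4610232  0.16617964 0.43281736] [[ 0.20750346  0.97823364  0.00111825]
 [-0.93935294  0.19957488 -0.27890129]
 [-0.2730538   0.05682255  0.96031913]]
1.75
```

View pics/w0.png

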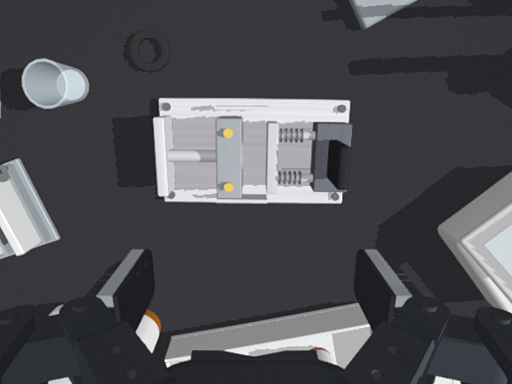

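The wrist view shows the clamp. Its base corners are at (160,98), (350,100), (343,203) and (165,202). The cell's right edge is at u≈243 and the pad's front edge at u≈267, with the handle at (343,160). I'll take sub-pixel edges from grey profiles.

Run:
```python
from h import *
a=snap('wrist');g=cv2.cvtColor(a['pixels'],cv2.COLOR_RGB2GRAY)
np.set_printoptions(precision=4,suppress=True)
print('row135-145',g[138:148].mean(0)[210:285].astype(int))
print('row165-175',g[165:175].mean(0)[210:285].astype(int))
print('row handle',g[150:170].mean(0)[308:356].astype(int))
Cn=[onz(a,p,.012) for p in [(160,98),(350,100),(343,203),(165,202)]]
print(*Cn,[np.linalg.norm(Cn[i]-Cn[(i+1)%4]) for i in range(4)])
print(np.array(a['fx']),a['dist'])
```

```text
row135-145 [173 173 173 175 174 146 153 174 177 177 176 176 176 176 176 178 179 179
 179 179 178 178 178 178 178 178 178 177 178 183 174 165 169 172 172 172
 172 172 172 172 172 172 172 172 172 172 172 171 172 171 171 172 172 172
 173 155 117 168 213 218 216 216 217 217 218 219 223 198 171 147 135 156
 165 165 148]
row165-175 [176 176 176 177 177 155 140 168 178 177 176 177 177 177 177 177 177 177
 177 177 177 177 177 177 177 178 177 177 178 183 173 162 172 176 175 175
 175 176 175 175 176 175 175 175 175 175 175 175 175 175 175 175 175 177
 175 132 141 205 218 215 215 217 218 219 221 211 173 159 148 140 164 158
 154 140 132]
row handle [173 172 124  64  47  51  63  78  84  84  83  83  82  83  83  84  84  85
  78  44  23  21  23  22  23  23  22  23  23  22  25  32  39  44  47  48
  49  50  52  53  53  51  54  57  57  57  56  57]
[0.4423 0.0567 0.012 ] [0.4913 0.2782 0.012 ] [0.6179 0.2521 0.012 ] [0.569  0.0269 0.012 ] [np.float64(0.22687292179037757), np.float64(0.1292870101187182), np.float64(0.2303591076209409), np.float64(0.13017678786503917)]
342.9383163688735 [-0.0572  0.      0.      0.      0.    ]
```

Run:
```python
import cv2
i=cv2.imread('pics/w0.png')[88:212,148:358]
cv2.imwrite('pics/w0c.png',cv2.resize(i,(798,471),interpolation=cv2.INTER_CUBIC))
```

```text
(no output)
```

View pics/w0c.png

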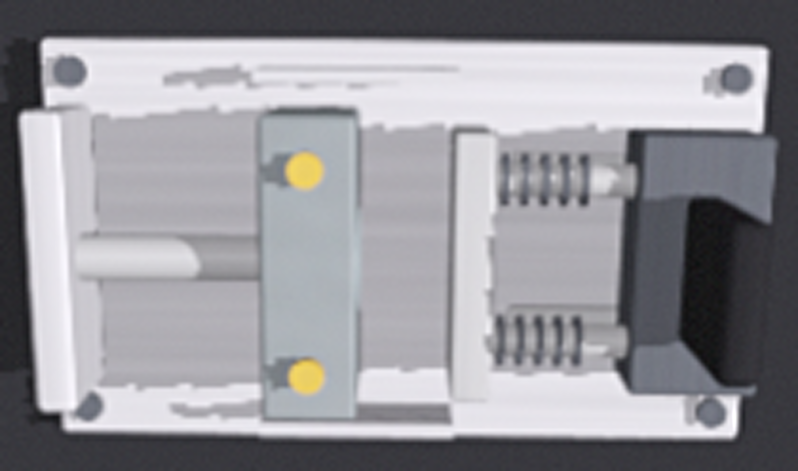

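Run:
```python
from h import *
np.set_printoptions(precision=4,suppress=True)
a=snap('wrist')
cs=np.array([onz(a,p,.012)[:2] for p in [(160,98),(350,100),(343,203),(165,202)]])
th=np.radians(77.9)
ey=np.array([np.cos(th),np.sin(th)]);ex=np.array([ey[1],-ey[0]]);c=cs.mean(0)
print('c',c)
f=lambda u,v,z:((onz(a,(u,v),z)[:2]-c)@ex,(onz(a,(u,v),z)[:2]-c)@ey)
for n,u,v,z in [('cell-',215.5,143,.061),('cell-',215.5,170,.061),('cell+',241,143,.061),('cell+',241,170,.061),('cellx-',230,117,.061),('cellx+',230,198,.061),('pad',267,143,.055),('pad',266.6,170,.055),('padx-',272,122.5,.055),('padx+',270,193.3,.055),('blockx-',330,123,.048),('blockx+',330,190.5,.048),('blocky-',315,130,.048),('blocky-',313,185,.048),('handle',327.5,160,.102)]:
    print(n,np.round(np.array(f(u,v,z))*1e3,1))
```

```text
c [0.5301 0.1538]
cell- [-18.6 -42.7]
cell- [ 11.3 -43.5]
cell+ [-18.7 -15. ]
cell+ [ 11.2 -15.2]
cellx- [-46.4 -26.6]
cellx+ [ 43.8 -27.8]
pad [-18.   13.5]
pad [12.5 13.5]
padx- [-40.3  18.6]
padx+ [39.8 17.8]
blockx- [-39.7  83.4]
blockx+ [38.2 88.4]
blocky- [-31.9  67.1]
blocky- [31.6 68.1]
handle [-8.2 71.3]
```

Measured against the stated sizes: cell width 90, pad 80 and cell thickness 28 mm all agree. The gap is about 28.5 mm, with the cell face at y≈-15 and the pad at +13.5. Without a plate the 32 mm travel would compress the springs only about 3.5 mm. With one plate, 26.5 mm of travel gives 10 mm, so one plate is enough. I'll use the middle plate and look at the rack from above.

Emit:
play_rows(
  series=[-12, -45, 0, 0, -1, -12, -45, 0, 0, -1, -12, -45, 0, 0, -1, -12, -46, 0, 0, -1, -12, -46, 0, 0, -1],
)

```text
t: 2.48
eef_pos: [0.5427, -0.0831, 0.2916]
tcp_rot: [0.102, 0.995, 0.0, 0.0]
wrist_force: [0.4, 0.0, 0.4]
grip_width: 1.003
gripper_force: 0.0
```

Emit:
play_rows(
  series=[-12, -46, 0, 0, -1, -12, -46, 0, 0, -1, -12, -46, 0, 0, -1, 0, 0, 0, -0.162, -1, 0, 0, 0, -0.162, -1],
)

```text
t: 3.1
eef_pos: [0.5498, -0.225, 0.2912]
tcp_rot: [-0.061, 0.998, 0.0, -0.0]
wrist_force: [-0.3, -0.1, 0.3]
grip_width: 1.001
gripper_force: 0.0
```

Emit:
play_rows(
  series=[0, 0, 0, 0, -0.4, 0, 0, 0, 0, -0.4, 0, 0, 0, 0, -0.4],
)

```text
t: 3.48
eef_pos: [0.5499, -0.2251, 0.2915]
tcp_rot: [-0.058, 0.998, -0.0, 0.0]
wrist_force: [-0.7, 0.1, -0.3]
grip_width: 0.697
gripper_force: 0.0
```

Run:
```python
from h import *
a=snap('wrist','w1.png');i=cv2.imread('pics/w1.png')
cv2.imwrite('pics/w1c.png',cv2.resize(i[40:265,106:406],(800,600),interpolation=cv2.INTER_CUBIC))
```

```text
(no output)
```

View pics/w1c.png

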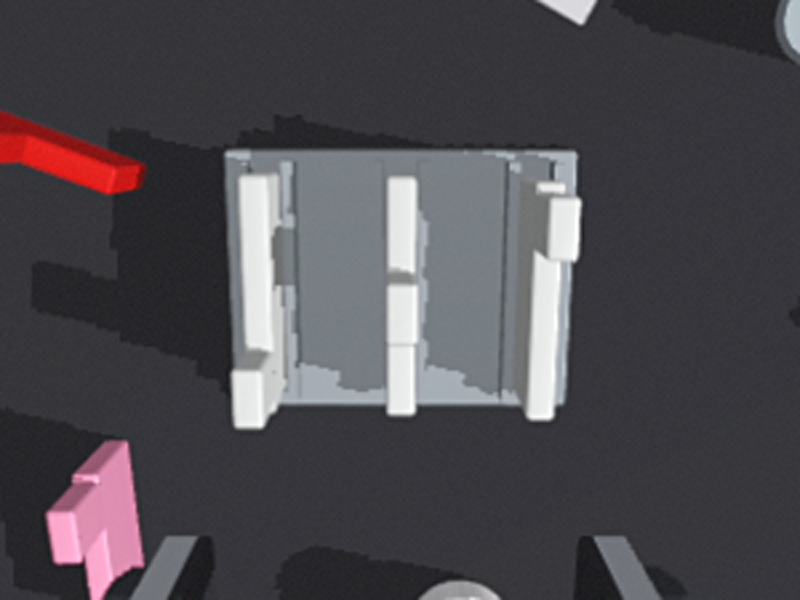

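The crop (scale 2.667, offset 106,40) shows three white plates in the rack. The middle plate's tab top is centred at (402,315) and its ends are at (402,178) and (401,414). Pink and red pieces lie outside the rack.

Run:
```python
from h import *
np.set_printoptions(precision=4,suppress=True)
a=snap('wrist');F=lambda x,y,z:onz(a,(106+x/2.667-.3,40+y/2.667-.3),z)
t=F(402,315,.092);e1=F(402,178,.058);e2=F(401,414,.058);w=F(386,315,.092)-F(418.5,315,.092)
print('tab',t,'ends',e1,e2,(e1+e2)/2,np.linalg.norm(e1-e2),'w',np.linalg.norm(w))
d=e1-e2;print('dir',np.degrees(np.arctan2(d[1],d[0])))
L=[F(x,y,.008) for x,y in[(227,152),(577,152),(563,404)]];d=L[1]-L[0];print('rack edge',np.linalg.norm(d),np.degrees(np.arctan2(d[1],d[0])))
st=sensors.get_state();q=st['tcp_rot'];p=np.array(st['eef_pos']);al=2*np.arctan2(q[1],q[0]);tx=np.array([np.cos(al),np.sin(al)]);ty=np.array([tx[1],-tx[0]])
if ty[1]<0: print('flip')
m=t[:2]*.5+((e1+e2)/2)[:2]*.5-p[:2]
print('tool x angle',np.degrees(al),'shift mm',m@tx*1e3,m@ty*1e3,'p',p,q)
```

```text
tab [ 0.5414 -0.223   0.092 ] ends [ 0.4925 -0.2285  0.058 ] [ 0.5903 -0.2174  0.058 ] [ 0.5414 -0.223   0.058 ] 0.09842533539288738 w 0.012276897660536754
dir -173.5087808184839
rack edge 0.1576947029861224 96.63758350959482
tool x angle 186.64141594440002 shift mm 8.071806491698814 3.3147211747381187 p [ 0.5498 -0.2253  0.2914] [-0.0579  0.9983 -0.      0.    ]
```

Emit:
play_rows(
  series=[8, 3.3, 30, 0, -0.4, 0, 0, 50, 0, -0.4, 0, 0, 50, 0, -0.4, 0, 0, 50, 0, -0.4, 0, 0, 30, 0, -0.4],
)

```text
t: 4.2
eef_pos: [0.5401, -0.2227, 0.0788]
tcp_rot: [-0.058, 0.998, 0.001, -0.001]
wrist_force: [0.2, -1.1, 0.6]
grip_width: 0.698
gripper_force: 0.0
```

Emit:
play_rows(
  series=[0, 0, 15, 0, -0.4, 0, 0, 0, 0, -0.4],
)

```text
t: 4.45
eef_pos: [0.5412, -0.2232, 0.0657]
tcp_rot: [-0.058, 0.998, 0.0, -0.001]
wrist_force: [-0.9, -0.5, -0.0]
grip_width: 0.701
gripper_force: 0.0
```

Emit:
play_rows(
  series=[0, 0, 0, 0, 1, 0, 0, 0, 0, 1, 0, 0, 0, 0, 1, 0, 0, 0, 0, 1, 0, 0, 0, 0, 1],
  grip_force=40,
)

```text
t: 5.08
eef_pos: [0.5424, -0.2238, 0.0677]
tcp_rot: [-0.058, 0.998, -0.001, 0.001]
wrist_force: [-0.4, 0.7, 6.6]
grip_width: 0.133
gripper_force: 40.1
```

Emit:
play_rows(
  series=[0, 0, 0, 0, 1, 0, 0, 0, 0, 1],
)

```text
t: 5.32
eef_pos: [0.5424, -0.2238, 0.0677]
tcp_rot: [-0.058, 0.998, -0.001, 0.001]
wrist_force: [-0.6, 0.6, 6.7]
grip_width: 0.132
gripper_force: 40.1
```

Emit:
play_rows(
  series=[0, 0, -15, 0, 1, 0, 0, -30, 0, 1, 0, 0, -35, 0, 1, 0, 0, -30, 0, 1, 0, 0, -10, 0, 1],
)

```text
t: 5.95
eef_pos: [0.5424, -0.2239, 0.1889]
tcp_rot: [-0.058, 0.998, -0.001, 0.002]
wrist_force: [-0.2, 1.0, -0.9]
grip_width: 0.135
gripper_force: 39.1
```

Emit:
play_rows(
  series=[0, 0, 0, 0.109, 1, 0, 0, 0, 0.109, 1, 0, 0, 0, 0.109, 1, 6, 24, 0, 0, 1, 10, 40, 0, 0, 1],
)

```text
t: 6.58
eef_pos: [0.5387, -0.1576, 0.1853]
tcp_rot: [0.106, 0.994, 0.0, -0.001]
wrist_force: [-0.4, 0.4, -0.9]
grip_width: 0.133
gripper_force: 39.1
```

Emit:
play_rows(
  series=[12, 48, 0, 0, 1, 12, 48, 0, 0, 1, 12, 48, 0, 0, 1, 12, 48, 0, 0, 1, 11, 44, 0, 0, 1],
)

```text
t: 7.2
eef_pos: [0.5298, 0.0873, 0.1855]
tcp_rot: [0.105, 0.994, -0.0, -0.001]
wrist_force: [0.4, -0.6, -0.7]
grip_width: 0.128
gripper_force: 39.1
```

Emit:
play_rows(
  series=[9, 36, 0, 0, 1, 6, 25, 0, 0, 1, 0, 0, 0, 0, 1, 0, 0, 0, 0, 1],
)

```text
t: 7.7
eef_pos: [0.5284, 0.1479, 0.1857]
tcp_rot: [0.105, 0.994, -0.001, -0.001]
wrist_force: [-0.1, -0.4, 0.1]
grip_width: 0.13
gripper_force: 39.2
```

Run:
```python
from h import *
a=snap('wrist','w2.png');snap('scene','s2.png');snap('side','d2.png')
A=cv2.imread('pics/s2.png')[120:220,250:375];B=cv2.imread('pics/d2.png')[75:200,160:285]
W=cv2.imread('pics/w2.png')
r=np.vstack([cv2.resize(A,(300,240)),cv2.resize(B,(300,300))])
cv2.imwrite('pics/m2.png',np.hstack([cv2.resize(W,(500,375)).copy(),np.zeros((375,300,3),np.uint8)]) if 0 else np.hstack([cv2.copyMakeBorder(cv2.resize(W,(500,375)),0,165,0,0,cv2.BORDER_CONSTANT),r]))
st=sensors.get_state();print(st['eef_pos'],st['tcp_rot'])
```

```text
[0.52885484 0.14741462 0.18611142] [ 1.05812228e-01  9.94386072e-01 -2.42755838e-04 -2.31348791e-04]
```

View pics/m2.png

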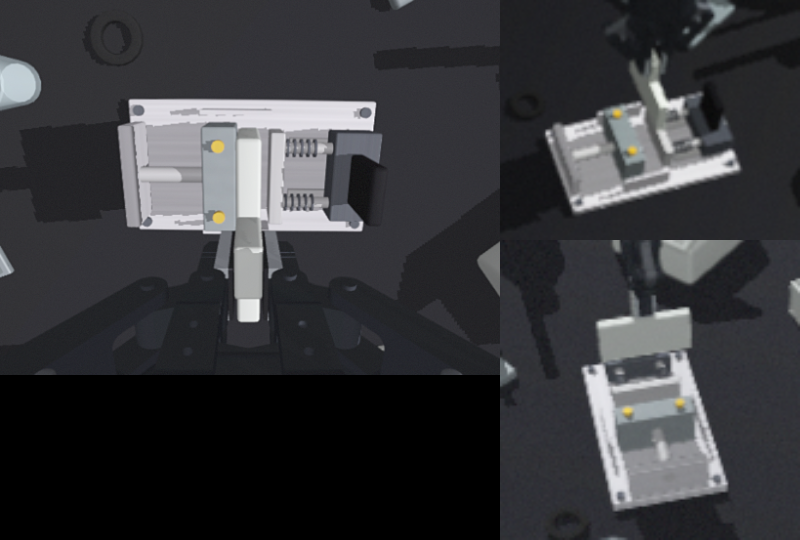

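The wrist view shows the plate gripped and upright over the gap, between the cell's right edge and the pad. Its top edge runs from (248,139) to (248,321) in the composite. I'll check it in the clamp frame.

Run:
```python
from h import *
a=snap('wrist');st=sensors.get_state();z=st['eef_pos'][2]-.0677+.058
k=500/512;th=np.radians(77.9);ey=np.array([np.cos(th),np.sin(th)]);ex=np.array([ey[1],-ey[0]]);c=np.array([.5301,.1538])
for p in [(248,139),(248.3,321),(248,217),]:
    P=onz(a,(p[0]/k,p[1]/k),z)[:2]-c;print(P@ex*1e3,P@ey*1e3)
g=a['pixels'][160:190].mean((0,2));print(g[235:275].astype(int))
print(st['eef_pos'],st['tcp_rot'])
```

```text
-50.23094590909205 -6.057355782732523
47.423273550841856 -5.994732312587311
-12.544594962761519 -6.095769120971194
[170 170 170 169 174 183 153 150 178 202 219 223 222 223 223 223 224 225
 225 226 226 227 227 228 228 229 229 230 232 237 243 234 194 164 163 164
 165 166 163 127]
[0.52896207 0.14743791 0.18619119] [ 1.05931297e-01  9.94373429e-01 -1.45189271e-04 -1.52012756e-04]
```

Emit:
play_rows(
  series=[-0.5, 1.5, 20, 0, 1, 0, 0, 30, 0, 1, 0, 0, 30, 0, 1, 0, 0, 20, 0, 1, 0, 0, 8, 0, 1],
)

```text
t: 8.52
eef_pos: [0.5291, 0.149, 0.0771]
tcp_rot: [0.106, 0.994, -0.0, -0.001]
wrist_force: [-0.2, 1.1, -0.2]
grip_width: 0.135
gripper_force: 39.2
```

Emit:
play_rows(
  series=[0, 0, 3, 0, 1, 0, 0, 1.5, 0, 1, 0, 0, 0, 0, 1],
)

```text
t: 8.9
eef_pos: [0.5303, 0.1499, 0.0745]
tcp_rot: [0.105, 0.994, 0.0, 0.001]
wrist_force: [0.3, 0.1, -0.3]
grip_width: 0.133
gripper_force: 39.2
```

Emit:
play_rows(
  series=[0, 0, 1.5, 0, 1, 0, 0, 1, 0, 1, 0, 0, 0, 0, 1],
)

```text
t: 9.28
eef_pos: [0.5299, 0.15, 0.0717]
tcp_rot: [0.105, 0.994, 0.0, 0.0]
wrist_force: [-1.2, 1.2, 2.4]
grip_width: 0.134
gripper_force: 39.7
```

Emit:
play_rows(
  series=[0, 0, 1, 0, 1, 0, 0, 0, 0, 1],
)

```text
t: 9.52
eef_pos: [0.5299, 0.15, 0.0717]
tcp_rot: [0.105, 0.994, 0.0, 0.0]
wrist_force: [-3.3, -0.2, 10.8]
grip_width: 0.13
gripper_force: 40.8
```

Contact came exactly at the predicted height, so the plate is seated. Releasing and rising.

Emit:
play_rows(
  series=[0, 0, -0.8, 0, 0.3, 0, 0, 0, 0, 0.3, 0, 0, 0, 0, 0.3, 0, 0, -20, 0, 0.3, 0, 0, -45, 0, 0.3],
)

```text
t: 10.15
eef_pos: [0.5278, 0.1494, 0.1344]
tcp_rot: [0.105, 0.994, -0.001, -0.003]
wrist_force: [-0.2, 0.2, 0.5]
grip_width: 0.347
gripper_force: 0.0
```

Emit:
play_rows(
  series=[0, 0, -50, 0, 1, 0, 0, -40, 0, 1, 0, 0, -30, 0, 1, 0, 0, 0, 0, 1],
)

```text
t: 10.65
eef_pos: [0.5315, 0.1502, 0.2587]
tcp_rot: [0.105, 0.994, 0.001, 0.003]
wrist_force: [0.4, 0.3, 0.0]
grip_width: 0.006
gripper_force: 0.0
```

Run:
```python
from h import *
a=snap('wrist','w3.png');i=cv2.imread('pics/w3.png')
cv2.imwrite('pics/w3c.png',cv2.resize(i[60:285,126:426],(800,600),interpolation=cv2.INTER_CUBIC))
print(sensors.get_state()['eef_pos'])
```

```text
[0.53024083 0.14992336 0.2567732 ]
```

View pics/w3c.png

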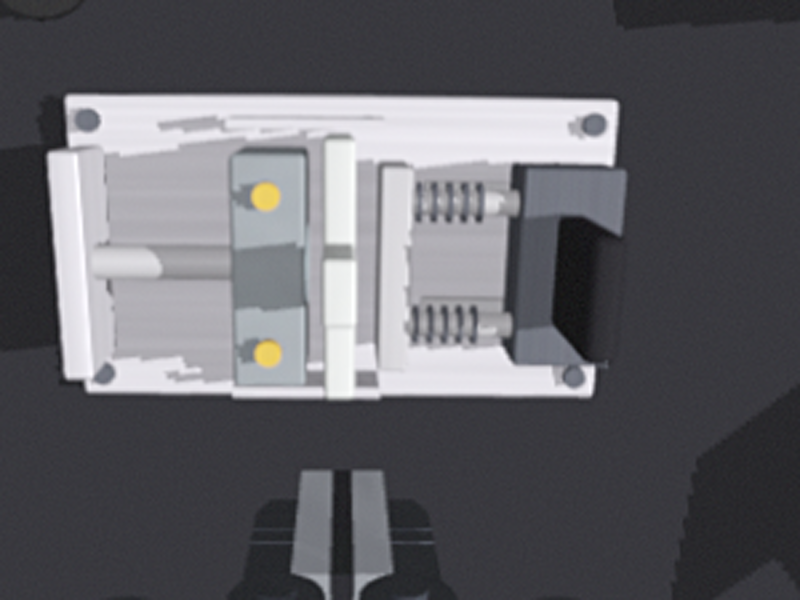

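The plate stands upright between cell and pad, around (340,265) in the crop. The handle is at about (590,290). Next I pinch the handle.

Emit:
play_rows(
  series=[0, 30, 0, 0, -0.2, 1.5, 40, 0, 0, -0.2, 0, 22, 0, 0, -0.2, 0, 0, 40, 0, -0.2, 0, 0, 50, 0, -0.2],
)

```text
t: 11.32
eef_pos: [0.5481, 0.2405, 0.1651]
tcp_rot: [0.105, 0.995, 0.0, 0.001]
wrist_force: [-0.2, -0.1, -0.4]
grip_width: 0.599
gripper_force: 0.0
```

Emit:
play_rows(
  series=[0, 0, 50, 0, -0.2, 0, 0, 35, 0, -0.2, 0, 0, 15, 0, -0.2, 0, 0, 0, 0, -0.2],
)

```text
t: 11.82
eef_pos: [0.5468, 0.2397, 0.0649]
tcp_rot: [0.105, 0.994, -0.001, -0.001]
wrist_force: [0.2, 0.5, -0.0]
grip_width: 0.598
gripper_force: 0.0
```

Emit:
play_rows(
  series=[0, 0, 0, 0, 1, 0, 0, 0, 0, 1, 0, 0, 0, 0, 1, 0, 0, 0, 0, 1, 0, 0, 0, 0, 1],
  grip_force=40,
)

```text
t: 12.45
eef_pos: [0.5484, 0.2388, 0.0679]
tcp_rot: [0.105, 0.994, -0.001, 0.001]
wrist_force: [-0.9, -4.9, 3.7]
grip_width: 0.132
gripper_force: 40.5
```

Emit:
play_rows(
  series=[0, -5, 0, 0, 1, 0, -5, 0, 0, 1, 0, -4, 0, 0, 1, 0, 0, 0, 0, 1],
)

```text
t: 12.95
eef_pos: [0.5459, 0.2272, 0.0679]
tcp_rot: [0.106, 0.994, 0.001, 0.002]
wrist_force: [-0.2, 1.1, 5.8]
grip_width: 0.13
gripper_force: 40.9
```

Emit:
play_rows(
  series=[0, -2, 0, 0, 1, 0, -2, 0, 0, 1, 0, 0, 0, 0, 1],
)

```text
t: 13.32
eef_pos: [0.545, 0.2236, 0.0679]
tcp_rot: [0.106, 0.994, 0.001, 0.002]
wrist_force: [-1.6, 2.8, 6.6]
grip_width: 0.138
gripper_force: 41.0
```

Emit:
play_rows(
  series=[0, -2, 0, 0, 1, 0, -2, 0, 0, 1, 0, 0, 0, 0, 1],
)

```text
t: 13.7
eef_pos: [0.5442, 0.2199, 0.0679]
tcp_rot: [0.106, 0.994, 0.002, 0.002]
wrist_force: [-0.6, 3.2, 6.4]
grip_width: 0.136
gripper_force: 40.9
```

Emit:
play_rows(
  series=[0, -2, 0, 0, 1, 0, -2, 0, 0, 1, 0, 0, 0, 0, 1],
)

```text
t: 14.08
eef_pos: [0.5435, 0.2167, 0.0679]
tcp_rot: [0.106, 0.994, 0.002, 0.002]
wrist_force: [-0.2, 6.6, 6.2]
grip_width: 0.134
gripper_force: 40.9
```

Run:
```python
from h import *
a=snap('wrist','w4.png');snap('scene','s4.png');snap('side','d4.png')
W=cv2.imread('pics/w4.png');A=cv2.imread('pics/s4.png')[130:220,255:365];B=cv2.imread('pics/d4.png')[90:200,170:280]
r=np.vstack([cv2.resize(A,(300,245),interpolation=2),cv2.resize(B,(300,300),interpolation=2)])
cv2.imwrite('pics/m4.png',np.hstack([cv2.copyMakeBorder(cv2.resize(W,(500,375)),0,170,0,0,cv2.BORDER_CONSTANT),r]))
st=sensors.get_state();print(st['eef_pos'],st['wrist_force'])
```

```text
[0.54352284 0.21680969 0.06791687] [0.13116711 4.48079854 6.41384687]
```

View pics/m4.png

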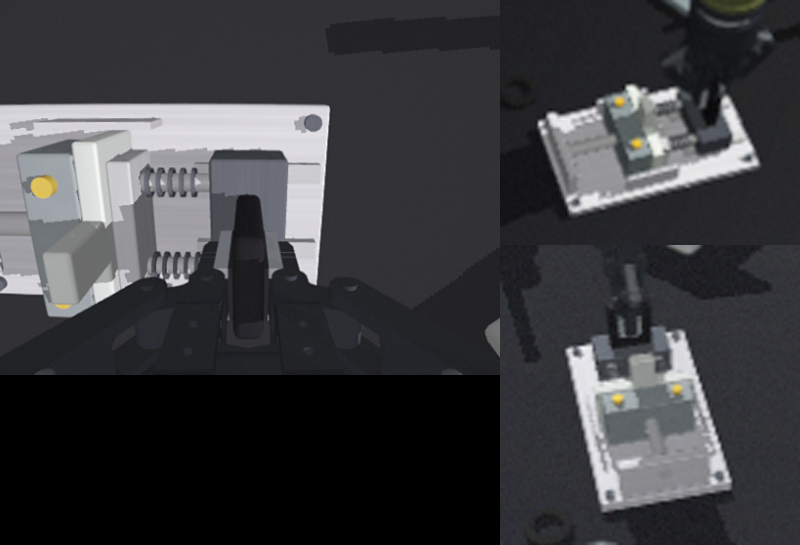

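The wrist view shows the plate upright against the cell, with the pad on it and the springs starting to give. Travel is about 22.5 mm so far, and I need about 4.5 mm more.

Emit:
play_rows(
  series=[0, -2, 0, 0, 1, 0, -2, 0, 0, 1, 0, 0, 0, 0, 1],
)

```text
t: 14.6
eef_pos: [0.5428, 0.2135, 0.0679]
tcp_rot: [0.106, 0.994, 0.003, 0.002]
wrist_force: [0.4, 8.1, 5.6]
grip_width: 0.135
gripper_force: 40.9
```

Emit:
play_rows(
  series=[0, -1, 0, 0, 1, 0, 0, 0, 0, 1, 0, 0, 0, 0, 1, 0, 0, 0, 0, 1],
)

```text
t: 15.1
eef_pos: [0.5427, 0.2127, 0.0679]
tcp_rot: [0.106, 0.994, 0.003, 0.002]
wrist_force: [-1.6, 7.4, 5.1]
grip_width: 0.134
gripper_force: 40.9
```

Run:
```python
from h import *
a=snap('wrist','w5.png')
st=sensors.get_state();print(st['eef_pos'],st['wrist_force'])
i=cv2.imread('pics/w5.png')[90:330,0:340];cv2.imwrite('pics/w5c.png',cv2.resize(i,(800,565),interpolation=2))
```

```text
[0.54264248 0.21274602 0.06790093] [-0.54466239  8.17864507  4.74690287]
```

View pics/w5c.png

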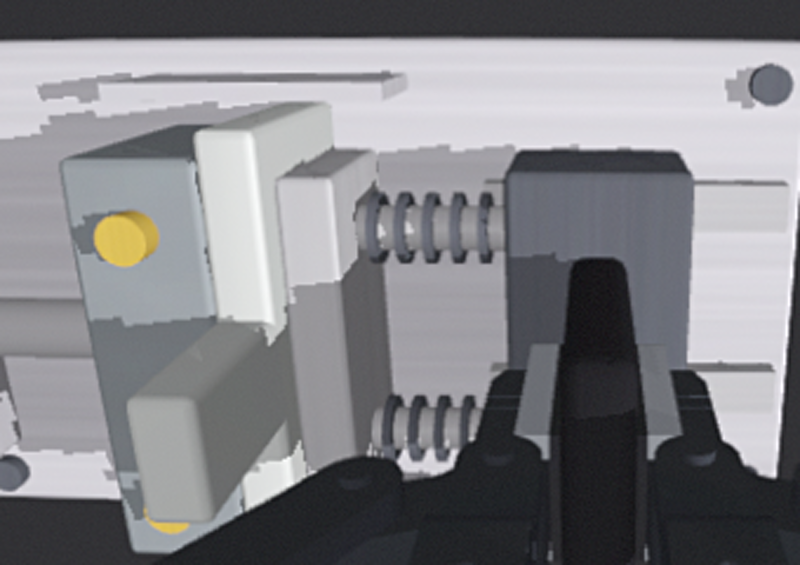

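The plate is upright and clamped between cell and pad. Travel is about 26.7 mm and the push about 8 N, so the springs give about 10–11 mm and the carriage has not reached its 32 mm stop.

```bash
python3 -c "
from rig import robot;print(robot.job_done())"
```

```text
the job is handed in; nothing more can be done
None
```

The job is handed in: one white plate (plate_b) fills the roughly 28.5 mm gap, and the arm is still holding the handle about 27 mm in, with the pad springs giving about 1 cm by my estimate; the two spare plates stayed in the rack.

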